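Seat the tin and engage the mixer through the guard window

ROBOT

A 7-joint arm with a two-finger parallel gripper is mounted at the origin on the work surface. World frame = base frame: x ahead of the robot, y to its left, z up, the work surface at z = 0. Lengths are in m, angles in degrees, forces in N, time in s.
With the tool pointing down it reaches from about 0.425 to 0.875 m from the base axis. Payload 4.7 kg.
Tool frame: the origin (TCP) lies between the finger pads; the fingertips stand 22 mm ahead of it and the grasp point (between the pads) lies 3 mm ahead of it; z points along the fingers, y is the line along which they close (so a half turn about z gives the same grasp; the last joint's range is limited). The gripper opens to 87 mm and grips with 3 to 60 N. Pads are 19 mm wide; open, the fingers measure 117 mm over their backs; the gripper's body (75 mm by 190 mm) begins 51 mm behind the grasp point.
Start: joints at [65.495, 18.392, -4.016, 83.108, 1.295, 78.541, -3.26], TCP at [0.278, -0.588, 0.245] pointing down, gripper open.
Joint ranges: [-163.93, 163.93], [-17.29, 119.83], [-79.2, 71.16], [3.27, 140.29], [-89.18, 269.18], [5.43, 117.66], [-154.24, 154.24]. Speed limits (degrees/s): [147.25, 147.25, 180, 180, 180, 180, 180].

INTERFACE

Orientations are given as [roll, pitch, yaw] about the fixed x, y, z axes, in that order (R = Rz(yaw) Ry(pitch) Rx(roll)).
In Python, from cell import env gives the robot as it stands.
- The arm moves only by the tool drive_tool, never from a script. Its argument "moves" is a list of rows, each a list of 3 entries, a list of its own where there are three numbers: the shift along the tool's x, y, z in mm, then the turn, a rotation vector about the tool's x, y, z in rad, then the closure, from 0 (fully open) to 1 (shut). In form: [[[x, y, z], [wx, wy, wz], jaw], ...]. A call has 1 to 12 rows; each row shifts and turns the commanded pose from where the row before left it, along the tool's axes as they then stand; what a row does not reach is not made up. A row lasts 1/12 s, in which the tool goes at most 41.7 mm and 7.16 degrees, less where a joint would pass 70% of its speed; a pose out of reach is approached as far as the arm can. A call with a gripper value outside its range is refused whole. The fingers move at their own pace and stop on an object; "newtons" is the grip in N (left out, the last holds). Time passes only in rows, so rows that do not move let the fingers close. It gives the time, the measured TCP pose, the force, the opening and the grip force at its end, in the units of the state.
- env.get_obs(): the state, without advancing time (a new reading comes with each control period).
- env.read_camera(name): name is "side" or "top" or "wrist"; returns (picture, depth): 480x640x3 uint8, blue, green, red; 480x640 float32, m along the optical axis (not along the pixel's ray), 0 where there is no reading.
- env.get_calibration(name): a dict with "fx", "fy", "cx", "cy" (pixels), "k1" (the pictures are not rectified: a ray, as slopes to the right and down, at radius r is drawn at 1 + k1 r^2 times it, then the intrinsics apply), "T" (4x4, takes a point from camera to world coordinates). Camera axes: x right, y down, z forward; pixel columns grow to the right and rows downward; lengths in m; the calibration is good to about 2 mm. A picture is of the moment at which its call begins: read the wrist's pose just before it. get_calibration takes no time and is no camera call; for the wrist camera it gives the pose at the moment of the call.
- env.sign_off(): hands the job in; it is judged then, once.
The state is a dict: "time_s": time; "qpos": joint angles; "joint_velocities": joint speeds; "effort": joint torques, N m; "tool_pos": TCP position; "tool_rot": TCP orientation; "force": force on the tool from outside, world axes, zero at the start; "wrist_torque": the same for the moment, N m; "grip_width": finger opening in m; "grasp_force": force on a finger pad.
Only numpy, scipy, OpenCV 4.12 (cv2) and the standard library are available. Lean on these libraries where they do the work, as an engineer would, in place of code of your own. Each camera call takes 0.05 s, during which the arm holds its last target. There are 200 camera calls.

TASK

With the fingertips, push the tin along its lane until it rests against the end stop, and after that reach down through the guard window over the flat paddle lever and press the lever fully down. Do not touch the guard, do not press the round stop button under the other window, do not tip or lift the tin, and leave everything else on the bench where it stands. Finish clear of everything, with the tin still home and the lever down.

Things in the scene. Friction and masses are not known exactly. Their poses are not given: they have to be found in the camera images.
- stand: The tin mixer: blue base plate 290 (x) by 330 (y) mm, origin at bench level near its middle, z up. Its x points away from the robot (yaw up to 0.3 rad either way), its y to the left. The tin lane runs straight along its y at x = -80 mm, on its robot side; the guard stands on its far side.
- stand_home (a point): Point on the lane floor under the tin's middle when the tin touches the end stop: stand frame (-80, +60, 28) mm, on a dark disc. The lane floor is 28 mm above the bench, open at its -y end (y = -160); the end stop's face is at y = +97.5, its top 65 mm above the bench. Side rails are 84 mm apart, 8 mm thick, tops 42 mm above the bench.
- tin: The lidded steel tin that stands in the lane, a cylinder 75 mm across and 70 mm high, 0.25 to 0.5 kg; origin under its middle.
- tin_center (a point): Centre of the tin in the lane, half-way up (35 mm over its underside). It slides along the lane towards +y of the stand, pushed low on its side; it needs 1 to 3 N.
- guard: White-painted guard: level frame 140 (x) by 260 (y) by 4 mm, origin in the middle of its top face, 115 mm above the bench, at stand x = +60, y = 0, same axes; a 12 mm post under each corner. Two windows, each 100 (x) by 90 (y) mm, centred at y = -65 and +65; bars 20 mm wide outside, 40 mm between. Under one is the lever, under the other a stop button; which is which varies.
- lever_pad (a point): Centre of the top face of the lever's flat steel paddle, 50 (x) by 40 (y) mm, seen through its window, 3 to 5 mm nearer the robot than the window's middle. It is 9 to 14 mm under the guard's top face at the start and 33 mm under it when fully down.
- lever (a joint): Angle of the lever: 0 fully up, 0.40 rad fully down on its stop. Hinged along the stand's y, 60 mm behind the pad's centre (+x of the stand). Pressing the pad straight down turns it; it takes about 5 N all the way, has no spring and stays where it is left.
- stop (a joint): Travel of the stop button under the other window: a round black mushroom 38 mm across, top 11 mm under the guard's top face; 0 out, 0.006 m pressed in. Not to be pressed.
- jar: Bystander: small screw-lid jar, 56 wide, 75 high (mm).
- flask: Bystander: capped bottle, 60 wide, 110 high (mm).
- beaker: Bystander: open glass beaker, 70 wide, 85 high (mm).
- bigtin: Bystander: squat plain aluminium tin, 90 wide, 75 high (mm).
- driver: Bystander: screwdriver lying down.
- spatula: Bystander: spatula lying down.
- collar: Bystander: steel ring, 56 wide, 16 high (mm).
Not all that is in view belongs to the job. What is shaped like the tin but brown or orange is not meant.

How it is judged (in metres and radians):
On the way, in this order (a step that is already met when the one before it is completed fails the run):
1. the tin rests against the end stop (within 5 mm) (y of tin_center in the frame of stand above 0.055 m and x of tin_center in the frame of stand between -0.09 and -0.07 m and linear speed of tin below 0.02 m/s), for 0.2 s.
2. the lever is pressed fully down (value of joint lever above 0.36 rad), for 0.2 s.
At the end, for the whole second after the job is handed in: The tin stands upright and at rest in the lane within 5 mm of touching the end stop, the lever is down (over 0.36 of 0.40 rad) and the stop button is out (all of step 1 and angle between tin's own z axis and vertical below 0.1 rad and value of joint lever above 0.36 rad and value of joint stop below 0.002 m).
It fails at once if the guard is touched (contact force between any of the fingers, the arm and guard above 0.3 N).
It fails at once if the stop button is pressed (value of joint stop above 0.003 m).
It fails at once if the tin is lifted or tipped (height (world z) of tin above 0.04 m or angle between tin's own z axis and vertical above 0.3 rad).
It fails at once if a bystander is moved by more than 20 mm (distance of any of jar, flask, beaker, bigtin, driver, spatula, collar from where it was at the start of the episode above 0.02 m).
It also fails if it takes over 48 s, if anything falls off the work surface, if the arm or the gripper's body presses on something with over 40 N, if the wrist force passes 120 N, or if a joint passes its speed limit or range.

## Working session

There is one attempt and no reset: what is moved stays moved. The work goes in short steps, Python scripts to look and compute and a tool call to move; the robot and the scene stay as the last step left them, time stands still between calls to the robot, and variables do not carry over. Pictures are saved under pics/ and viewed, at most 10 in all, crops included, and the job is handed in when it is done.

Besides the shell and the picture viewer there is one more tool, called as name([rows], argument=value, ...), one row to a line, values as JSON. drive_tool: Moves the arm, as the interface text tells. Its arguments: {"type":"object","properties":{"moves":{"type":"array"},"newtons":{"type":"number"}},"required":["moves"]}

```bash
mkdir -p pics; ls; cat > h.py <<'E'
import numpy as np,cv2
from cell import env
def snap(n,f):
    c=env.get_calibration(n); p,d=env.read_camera(n); cv2.imwrite('pics/'+f+'.png',p); np.savez('pics/'+f+'.npz',p=p,d=d,**{k:np.array(v) for k,v in c.items()}); return p,d,c
def load(f):
    z=np.load('pics/'+f+'.npz'); return z['p'],z['d'],{k:z[k] for k in('fx','fy','cx','cy','k1','T')}
def rays(c,uv):
    uv=np.atleast_2d(np.float64(uv)); K=np.array([[c['fx'],0,c['cx']],[0,c['fy'],c['cy']],[0,0,1]],float)
    s=cv2.undistortPoints(uv[:,None],K,np.array([float(c['k1']),0,0,0]))[:,0]
    return np.c_[s,np.ones(len(s))]
def plane(c,uv,z):
    T=np.array(c['T']); r=rays(c,uv)@T[:3,:3].T; o=T[:3,3]; return o+r*((z-o[2])/r[:,2])[:,None]
def deproj(c,uv,d):
    T=np.array(c['T']); return (rays(c,uv)*np.reshape(d,(-1,1)))@T[:3,:3].T+T[:3,3]
E
python3 - <<'E'
from h import *
o=env.get_obs(); print(o['time_s'],o['tool_pos'],o['tool_rot'])
for n in('top','side'):
    p,d,c=snap(n,n+'0'); print(n,np.round(c['T'],3).tolist(),c['fx'],c['k1'])
E
```

```text
pics
0.0 [ 0.27767554 -0.58714315  0.24350179] [-1.79893732e+02  5.47521143e-03  2.53165391e+01]
top [[0.019, -0.995, 0.103, 0.391], [-1.0, -0.019, 0.002, -0.064], [-0.0, -0.103, -0.995, 1.3], [0.0, 0.0, 0.0, 1.0]] 493.17030708983015 0.015059878931133612
side [[0.942, -0.181, 0.284, 0.111], [-0.336, -0.562, 0.756, -1.188], [0.023, -0.807, -0.59, 0.982], [0.0, 0.0, 0.0, 1.0]] 536.2932856968831 0.007066699791833807
```

View pics/top0.png

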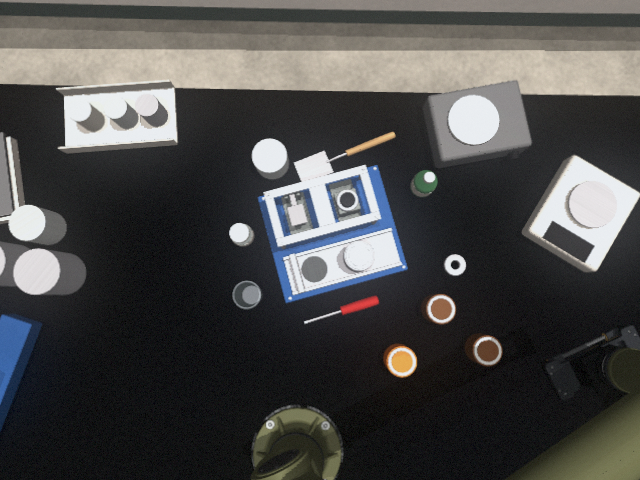

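View pics/side0.png

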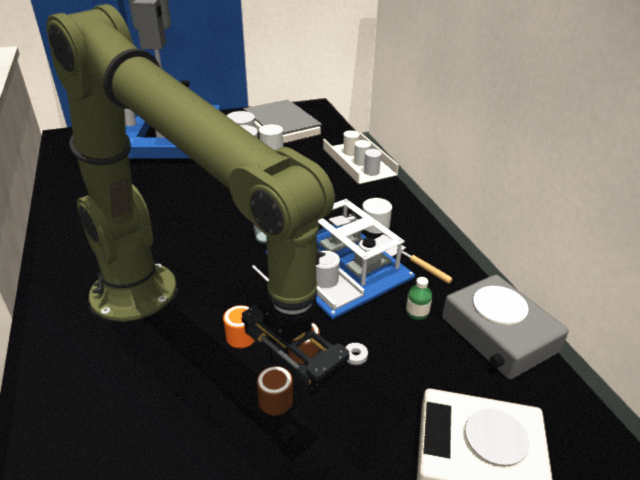

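The top picture shows the stand at about (333,235). The tin is the white-grey cylinder in the lane at (359,256), and the home disc is at (314,269). The lever paddle is in the left window at (296,211), and the stop button is in the right window at (347,200).

Things that could be taken for the tin:
- big tin (270,158)
- cup on the stirrer (473,120)
- jar (241,234)
- brown and orange tins (441,308), (487,350), (401,361)

I choose (359,256) because it is the only one standing in the lane.

```bash
python3 - <<'E'
from h import *
p,d,c=load('top0')
H,W=d.shape; uv=np.stack(np.meshgrid(np.arange(W),np.arange(H)),-1).reshape(-1,2)
P=deproj(c,uv,d.ravel()).reshape(H,W,3); np.save('pics/Ptop.npy',P)
roi=np.zeros((H,W),bool); roi[155:305,250:412]=1
hsv=cv2.cvtColor(p,cv2.COLOR_BGR2HSV)
# base plate (blue)
blue=roi&(cv2.inRange(hsv,(100,90,40),(130,255,255))>0)
pl=plane(c,uv[blue.ravel()],float(np.median(P[blue][:,2])))
print('blue z',np.median(P[blue][:,2]),cv2.minAreaRect(np.float32(pl[:,:2]*1000)))
# guard (z .105-.125) 
for nm,lo,hi in(('guard',.107,.125),('tin',.09,.106)):
    m=roi&(P[...,2]>lo)&(P[...,2]<hi); n,l,s,ce=cv2.connectedComponentsWithStats(m.astype(np.uint8))
    for k in range(1,n):
        if s[k,4]>40:
            q=P[l==k]; z=np.median(q[:,2]); pp=plane(c,uv[(l==k).ravel()],z)
            print(nm,s[k].tolist(),ce[k].round(1),'z',z.round(4),cv2.minAreaRect(np.float32(pp[:,:2]*1000)), pp.mean(0).round(4))
for nm,u in(('pad',(296,213)),('btn',(347,200)),('disc',(314,269)),('tin',(359,256))):
    print(nm,np.median(P[u[1]-2:u[1]+3,u[0]-2:u[0]+3].reshape(-1,3),0).round(4))
# disc by darkness
g=p.max(2); b=P[...,2]; m=(g<110)&(abs(b-.028)<.012); m2=np.zeros_like(m); m2[252:286,297:332]=m[252:286,297:332]
cs,_=cv2.findContours(m2.astype(np.uint8),0,1); k=max(cs,key=cv2.contourArea); (u,r)=cv2.minEnclosingCircle(k); print('disc',u,r,plane(c,u,.028))
cr=cv2.resize(p[150:310,245:415],None,fx=4,fy=4,interpolation=cv2.INTER_CUBIC)[:600]; cv2.imwrite('pics/crop0.png',cr)
E
```

```text
blue z 0.019547502311229925 ((557.4635620117188, -78.58566284179688), (290.73687744140625, 331.7160949707031), 16.49097442626953)
guard [263, 165, 119, 82, 3081] [322.1 205.2] z 0.1145 ((613.279541015625, -52.05873107910156), (140.13986206054688, 261.82232666015625), 16.45665740966797) [ 0.6129 -0.0526  0.1145]
tin [337, 189, 22, 22, 329] [347.4 199.7] z 0.0981 ((629.9791870117188, -115.07411193847656), (51.006282806396484, 51.35022735595703), 46.28884506225586) [ 0.6307 -0.1148  0.0981]
tin [288, 191, 20, 35, 343] [296.3 209.9] z 0.1005 ((606.9290771484375, 12.450401306152344), (81.47576141357422, 40.28472900390625), 14.7185697555542) [0.6023 0.0109 0.1005]
tin [345, 240, 30, 31, 719] [359.4 255.3] z 0.0991 ((493.91534423828125, -146.27825927734375), (73.58789825439453, 70.89860534667969), 0.8479534983634949) [ 0.4932 -0.1459  0.0991]
pad [0.5938 0.0113 0.1011]
btn [ 0.6287 -0.1136  0.1035]
disc [ 0.4613 -0.0342  0.0288]
tin [ 0.4913 -0.145   0.0998]Traceback (most recent call last):
  File "<stdin>", line 22, in <module>
ValueError: max() iterable argument is empty
```

```bash
cat >> h.py <<'E'
A=np.deg2rad(16.47); R=np.array([[np.cos(A),-np.sin(A)],[np.sin(A),np.cos(A)]]); O=np.array([.5557,-.0692])
def st(p): return ((np.atleast_2d(p)[:,:2]-O)@R*1000).round(1)
E
python3 - <<'E'
from h import *
p,d,c=load('top0'); s,ds,cs=load('side0')
cr=cv2.resize(p[155:305,250:415],None,fx=4,fy=4,interpolation=cv2.INTER_CUBIC); cv2.imwrite('pics/crop0.png',cr)
g=cv2.cvtColor(p,cv2.COLOR_BGR2GRAY); print(g[269,290:345].tolist())
P=np.load('pics/Ptop.npy')
for nm,lo,hi,b in(('tin',.09,.106,(335,235,50,40)),):
    pass
print('tool',st(env.get_obs()['tool_pos']), 'tin',st([.4935,-.146]),'pad',st([.5938,.0113]))
Tw=np.array(env.get_calibration('wrist')['T']); o=env.get_obs(); print('wristcam',Tw.round(3).tolist())
# second view: heights from side depth of tin top / guard
H,W=ds.shape; uv=np.stack(np.meshgrid(np.arange(W),np.arange(H)),-1).reshape(-1,2)
Q=deproj(cs,uv,ds.ravel()); q=((Q[:,:2]-O)@R)*1000
for nm,b in(('guard',(-10,130,-130,130,.108,.122)),('tin',(-105,-60,-90,-25,.085,.106))):
    m=(q[:,0]>b[0])&(q[:,0]<b[1])&(q[:,1]>b[2])&(q[:,1]<b[3])&(Q[:,2]>b[4])&(Q[:,2]<b[5])
    print(nm,m.sum(),np.median(Q[m,2]) if m.any() else 0,q[m].min(0) if m.any() else 0,q[m].max(0) if m.any() else 0)
E
```

```text
[177, 178, 156, 200, 234, 236, 237, 236, 200, 169, 191, 145, 116, 117, 120, 118, 115, 119, 118, 121, 120, 121, 120, 121, 119, 118, 119, 121, 116, 122, 120, 116, 115, 116, 119, 119, 118, 194, 237, 237, 237, 236, 238, 236, 237, 237, 236, 236, 237, 235, 233, 212, 175, 176, 180]
tool [[-413.5 -417.9]] tin [[-81.4 -56. ]] pad [[59.4 66.4]]
wristcam [[0.428, -0.867, -0.255, 0.346], [-0.904, -0.411, -0.118, -0.555], [-0.003, 0.281, -0.96, 0.384], [0.0, 0.0, 0.0, 1.0]]
guard 1258 0.11551294988354649 [  -9.58745931 -129.98361303] [129.85463812 129.79603451]
tin 202 0.1004752478452639 [-104.92238325  -89.93671012] [-60.45604896 -27.66785913]
```

View pics/crop0.png

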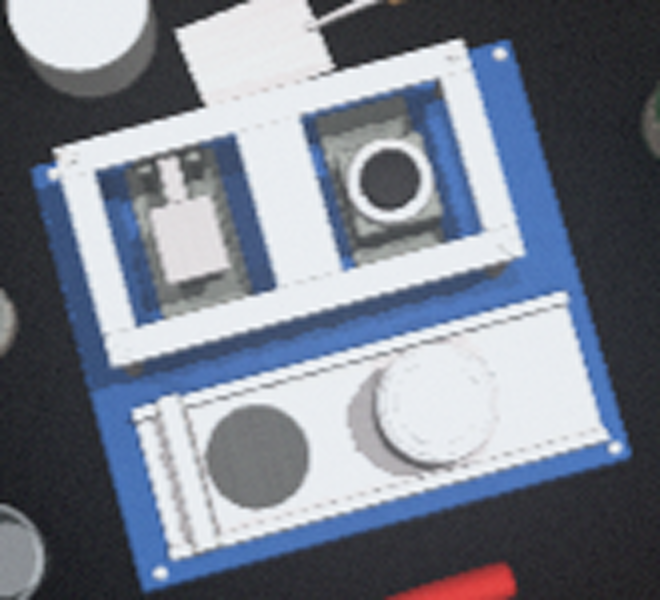

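The crop confirms it: the tin with its lid rim is in the lane at crop (435,403), and the dark home disc is to its left at (258,457). The square paddle is in the left window at (190,245). The round button is in the right window at (390,180). I'll move to a hover point behind the tin with the jaws closed.

drive_tool([
  [[0, 0, 0], [0, 0, 0.077], 1],
  [[0, 0, 0], [0, 0, 0.077], 1],
  [[30, -25, 0], [0, 0, 0], 1],
  [[30, -25, 0], [0, 0, 0], 1],
  [[30, -25, 0], [0, 0, 0], 1],
  [[30, -25, 0], [0, 0, 0], 1],
  [[30, -25, 0], [0, 0, 0], 1],
  [[30, -25, 0], [0, 0, 0], 1],
  [[30, -25, 0], [0, 0, 0], 1],
  [[30, -25, 0], [0, 0, 0], 1],
  [[30, -25, 0], [0, 0, 0], 1],
  [[30, -25, 0], [0, 0, 0], 1],
])

```text
time_s: 1.1
tool_pos: [0.4951, -0.2609, 0.2443]
tool_rot: [-180.0, 0.0, 16.5]
force: [0.9, -1.3, -0.7]
grip_width: 0.0152
grasp_force: 0.0
```

```bash
python3 - <<'E'
from h import *
o=env.get_obs(); print(o['time_s'],o['tool_pos'],o['tool_rot'],st(o['tool_pos']),o['grip_width'])
p,d,c=snap('wrist','w1')
E
```

```text
1.1 [ 0.49505209 -0.26090011  0.24428074] [-1.79995559e+02  2.81983968e-02  1.64832861e+01] [[-112.5 -166.6]] 0.015181485504848432
```

View pics/w1.png

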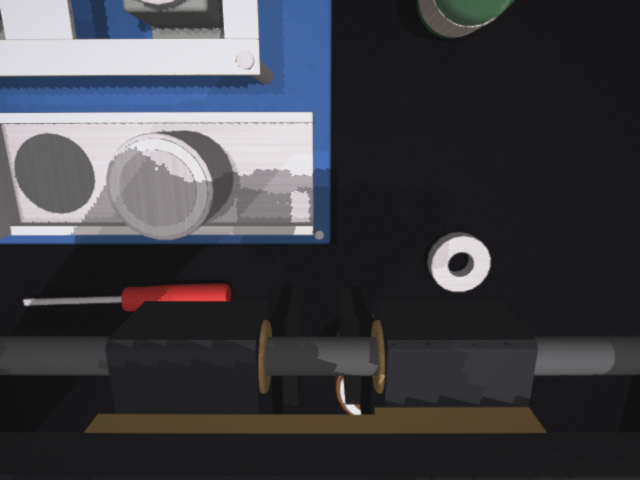

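The wrist view shows the lane running level, with rail tops at rows 117 and 231. The tin lid is at about (162,187), the disc at (55,173) and the lane's open end at column 313. The yaw is right, so next I'll check the lane line and settle.

drive_tool([
  [[25, -10, 0], [0, 0, 0], 1],
  [[7, -10, 0], [0, 0, 0], 1],
  [[0, 0, 30], [0, 0, 0], 1],
  [[0, 0, 30], [0, 0, 0], 1],
  [[0, 0, 0], [0, 0, 0], 1],
  [[0, 0, 0], [0, 0, 0], 1],
])

```text
time_s: 1.65
tool_pos: [0.5178, -0.2345, 0.1831]
tool_rot: [-179.8, 0.2, 16.4]
force: [0.8, 0.2, 0.1]
grip_width: 0.0007
grasp_force: 0.0
```

```bash
python3 - <<'E'
from h import *
p,d,c=load('w1')
for u,z in(((270,113),.042),((270,236),.042),((80,113),.042),((120,236),.042),((313,170),.028),((55,173),.028),((10,173),.028)): print(u,z,st(plane(c,u,z)))
# guard near edge front top & lid points by depth
m=np.zeros(d.shape,bool); m[100:260,80:240]=1
H,W=d.shape; uv=np.stack(np.meshgrid(np.arange(W),np.arange(H)),-1).reshape(-1,2)
P=deproj(c,uv,d.ravel()).reshape(H,W,3); k=m&(abs(P[...,2]-.099)<.006); print('tin',k.sum(),np.median(P[k][:,2]),st(np.array(cv2.minEnclosingCircle(np.float32(P[k][:,:2]))[0])),cv2.minEnclosingCircle(np.float32(P[k][:,:2])))
g=(abs(P[...,2]-.115)<.008); g[100:]=0; e=st(P[g][:,:2]); print('guard edge',np.percentile(e,1,axis=0),np.median(P[g][:,2]))
o=env.get_obs(); print(o['time_s'],o['tool_pos'],st(o['tool_pos']),o['force'],o['grip_width'])
E
```

```text
(270, 113) 0.042 [[ -31.3 -126.2]]
(270, 236) 0.042 [[-131.3 -122.8]]
(80, 113) 0.042 [[-31.   23.5]]
(120, 236) 0.042 [[-131.4    5.2]]
(313, 170) 0.028 [[ -77.2 -159.4]]
(55, 173) 0.028 [[-79.6  60.5]]
(10, 173) 0.028 [[-79.5  99.3]]
tin 9215 0.10014677980156061 [[-81.2 -54.6]] ((0.4933547377586365, -0.1445867270231247), 0.037988774478435516)
guard edge [ -10.2 -128.7] 0.11526313711397104
1.65 [ 0.51777073 -0.23449954  0.18306816] [[ -83.2 -147.8]] [0.76870325 0.15197982 0.13185012] 0.0006576768968830679
```

Everything agrees with the text: the lane centre is at about x = -81, the tin at y = -55, the disc at (-80, 60) and the guard top at 115 mm. Now I'll lower behind the tin.

drive_tool([
  [[2, 0, 20], [0, 0, 0], 1],
  [[0, 0, 25], [0, 0, 0], 1],
  [[0, 0, 25], [0, 0, 0], 1],
  [[0, 0, 20], [0, 0, 0], 1],
  [[0, 0, 15], [0, 0, 0], 1],
  [[0, 0, 10], [0, 0, 0], 1],
  [[0, 0, 0], [0, 0, 0], 1],
  [[0, 0, 0], [0, 0, 0], 1],
])

```text
time_s: 2.32
tool_pos: [0.5222, -0.2346, 0.0708]
tool_rot: [179.9, -0.1, 16.5]
force: [-0.3, -0.2, 0.2]
grip_width: 0.0003
grasp_force: 0.0
```

drive_tool([
  [[-1, -12, 2], [0, 0, 0], 1],
  [[0, -12, 2], [0, 0, 0], 1],
  [[0, -5, 0], [0, 0, 0], 1],
  [[0, -4, 0], [0, 0, 0], 1],
  [[0, -4, 0], [0, 0, 0], 1],
  [[0, -4, 0], [0, 0, 0], 1],
  [[0, -4, 0], [0, 0, 0], 1],
  [[0, -4, 0], [0, 0, 0], 1],
  [[0, -4, 0], [0, 0, 0], 1],
  [[0, -4, 0], [0, 0, 0], 1],
  [[0, -4, 0], [0, 0, 0], 1],
  [[0, -4, 0], [0, 0, 0], 1],
])

```text
time_s: 3.32
tool_pos: [0.5023, -0.1721, 0.0659]
tool_rot: [179.9, -0.0, 16.5]
force: [1.1, -5.4, 3.6]
grip_width: 0.0006
grasp_force: 3.0
```

drive_tool([
  [[0, -5, 0], [0, 0, 0], 1],
  [[0, -5, 0], [0, 0, 0], 1],
  [[0, -5, 0], [0, 0, 0], 1],
  [[0, -5, 0], [0, 0, 0], 1],
  [[0, -5, 0], [0, 0, 0], 1],
  [[0, -5, 0], [0, 0, 0], 1],
  [[0, -5, 0], [0, 0, 0], 1],
  [[0, -5, 0], [0, 0, 0], 1],
  [[0, -5, 0], [0, 0, 0], 1],
  [[0, -5, 0], [0, 0, 0], 1],
  [[0, -5, 0], [0, 0, 0], 1],
  [[0, -5, 0], [0, 0, 0], 1],
])

```text
time_s: 4.32
tool_pos: [0.4852, -0.1145, 0.0659]
tool_rot: [179.9, -0.0, 16.5]
force: [0.9, -4.4, 3.9]
grip_width: 0.0003
grasp_force: 3.1
```

```bash
cat >> h.py <<'E'
def tin():
    p,d,c=snap('top','t'); H,W=d.shape; uv=np.stack(np.meshgrid(np.arange(W),np.arange(H)),-1).reshape(-1,2)
    P=deproj(c,uv,d.ravel()); q=((P[:,:2]-O)@R)*1000
    m=(abs(q[:,0]+80)<48)&(q[:,1]>-100)&(q[:,1]<105)&(abs(P[:,2]-.099)<.007); cc=P[m][:,:2]
    return m.sum(), (cv2.minEnclosingCircle(np.float32(q[m])) if m.any() else None)
E
python3 - <<'E'
from h import *
print(tin()); o=env.get_obs(); print(o['time_s'],st(o['tool_pos']),o['force'],o['tool_pos'])
E
```

```text
(np.int64(8), ((-80.45532989501953, 33.17177963256836), 35.69500732421875))
4.3667 [[-80.4 -22.1]] [ 1.12680775 -4.51303841  4.66989291] [ 0.48485213 -0.11323248  0.06572573]
```

drive_tool([
  [[0, -5, 0], [0, 0, 0], 1],
  [[0, -5, 0], [0, 0, 0], 1],
  [[0, -5, 0], [0, 0, 0], 1],
  [[0, -3, 0], [0, 0, 0], 1],
  [[0, -2, 0], [0, 0, 0], 1],
  [[0, -2, 0], [0, 0, 0], 1],
  [[0, 0, 0], [0, 0, 0], 1],
  [[0, 0, 0], [0, 0, 0], 1],
])

```text
time_s: 5.03
tool_pos: [0.4789, -0.0932, 0.0657]
tool_rot: [180.0, -0.0, 16.5]
force: [-0.0, -4.6, 3.7]
grip_width: 0.0004
grasp_force: 2.6
```

drive_tool([
  [[0, -2, 0], [0, 0, 0], 1],
  [[0, -2, 0], [0, 0, 0], 1],
  [[0, 0, 0], [0, 0, 0], 1],
  [[0, 0, 0], [0, 0, 0], 1],
])

```text
time_s: 5.37
tool_pos: [0.4778, -0.0897, 0.0657]
tool_rot: [180.0, -0.0, 16.5]
force: [1.2, -5.0, 3.8]
grip_width: 0.0005
grasp_force: 2.8
```

drive_tool([
  [[0, -1, 0], [0, 0, 0], 1],
  [[0, -1, 0], [0, 0, 0], 1],
  [[0, -1, 0], [0, 0, 0], 1],
  [[0, 0, 0], [0, 0, 0], 1],
])

```text
time_s: 5.7
tool_pos: [0.4771, -0.087, 0.0658]
tool_rot: [180.0, -0.0, 16.5]
force: [0.0, -4.9, 4.6]
grip_width: 0.0006
grasp_force: 3.1
```

drive_tool([
  [[0, -1, 0], [0, 0, 0], 1],
  [[0, -1, 0], [0, 0, 0], 1],
  [[0, 0, 0], [0, 0, 0], 1],
])

```text
time_s: 5.95
tool_pos: [0.4765, -0.0852, 0.0657]
tool_rot: [179.9, -0.0, 16.5]
force: [1.8, -5.5, 3.4]
grip_width: 0.0004
grasp_force: 3.2
```

Tool at y ≈ +7. I'll keep going in 1 mm steps until the force rises.

drive_tool([
  [[0, -1, 0], [0, 0, 0], 1],
  [[0, -1, 0], [0, 0, 0], 1],
  [[0, 0, 0], [0, 0, 0], 1],
])

```text
time_s: 6.2
tool_pos: [0.4765, -0.085, 0.066]
tool_rot: [179.8, -0.1, 16.4]
force: [2.9, -9.3, 3.1]
grip_width: 0.0002
grasp_force: 5.1
```

drive_tool([
  [[0, -1, 0], [0, 0, 0], 1],
  [[0, -1, 0], [0, 0, 0], 1],
  [[0, 0, 0], [0, 0, 0], 1],
])

```text
time_s: 6.45
tool_pos: [0.4766, -0.0846, 0.0665]
tool_rot: [179.7, -0.1, 16.4]
force: [3.6, -12.5, 4.4]
grip_width: 0.0007
grasp_force: 6.9
```

The force rose and the motion stopped, so the tin is against the stop. I'll back off, rise and check.

drive_tool([
  [[0, 4, 0], [0, 0, 0], 1],
  [[0, 10, 0], [0, 0, 0], 1],
  [[0, 15, 0], [0, 0, 0], 1],
  [[0, 5, 0], [0, 0, 0], 1],
  [[0, 0, -20], [0, 0, 0], 1],
  [[0, 0, -30], [0, 0, 0], 1],
  [[0, 0, -30], [0, 0, 0], 1],
  [[0, 0, -30], [0, 0, 0], 1],
  [[0, 0, -20], [0, 0, 0], 1],
  [[0, 0, -20], [0, 0, 0], 1],
  [[0, 0, 0], [0, 0, 0], 1],
  [[0, 0, 0], [0, 0, 0], 1],
])

```text
time_s: 7.45
tool_pos: [0.4852, -0.1134, 0.216]
tool_rot: [180.0, -0.1, 16.5]
force: [0.2, 0.6, -0.4]
grip_width: 0.0004
grasp_force: 0.0
```

```bash
python3 - <<'E'
from h import *
print(tin()); p,d,c=snap('wrist','w2')
o=env.get_obs(); print(o['time_s'],st(o['tool_pos']),o['force'],o['tool_pos'],o['tool_rot'])
H,W=d.shape; uv=np.stack(np.meshgrid(np.arange(W),np.arange(H)),-1).reshape(-1,2)
P=deproj(c,uv,d.ravel()); q=((P[:,:2]-O)@R)*1000
ok=d.ravel()>0
m=ok&(abs(q[:,0]+80)<48)&(q[:,1]>-60)&(q[:,1]<110)&(abs(P[:,2]-.099)<.007)
print('tin',m.sum(),cv2.minEnclosingCircle(np.float32(q[m])) if m.any() else 0)
m=ok&(q[:,0]>12)&(q[:,0]<108)&(q[:,1]>22)&(q[:,1]<108)&(abs(P[:,2]-.1025)<.009)&(abs(P[:,2]-.1025)<.009)
print('pad',m.sum(),np.median(P[m,2]),cv2.minAreaRect(np.float32(q[m])),np.percentile(q[m],[2,98],axis=0).round(1).tolist())
m=ok&(abs(P[:,2]-.115)<.005)&(q[:,0]>-20)&(q[:,0]<140)&(abs(q[:,1])<140); print('guard',m.sum(),np.median(P[m,2]),np.percentile(q[m],[.5,99.5],axis=0).round(1).tolist())
E
```

```text
(np.int64(200), ((-83.51368713378906, 63.464637756347656), 35.95591735839844))
7.55 [[-81.3 -21.9]] [ 0.30713438 -0.95423754  0.17940503] [ 0.48395645 -0.11321909  0.21408572] [-1.79904063e+02  1.24043630e-01  1.64912743e+01]
tin 10223 ((-81.59303283691406, 60.27645492553711), 37.521907806396484)
pad 3925 0.10440580220398143 ((44.364105224609375, 65.58755493164062), (27.55944061279297, 40.26587677001953), 0.622227132320404) [[31.2, 46.1], [57.2, 84.1]]
guard 32263 0.11517491593078791 [[-9.9, -128.5], [54.1, 130.0]]
```

View pics/w2.png

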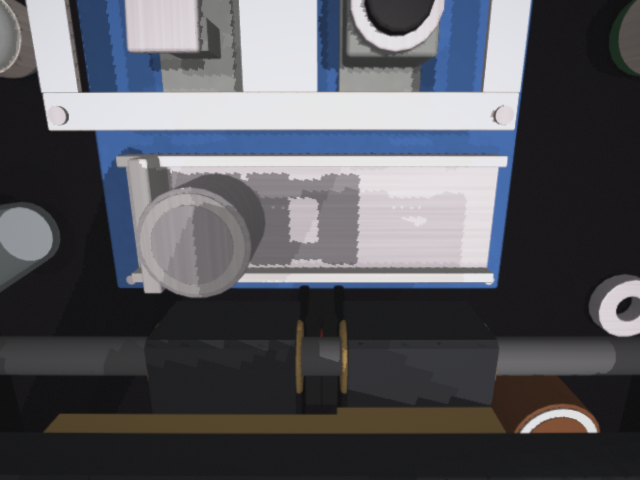

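The wrist view shows the tin touching the end stop, with its lid at (195,242). It measures y = 60.3, so it is home and upright. The paddle's near edge is at row 50, with its centre at about stand (55.5, 65.5) and z = 0.104. I'll move above the paddle next.

drive_tool([
  [[22, -14, 0], [0, 0, 0], 1],
  [[25, -16, 0], [0, 0, 0], 1],
  [[25, -16, 0], [0, 0, 0], 1],
  [[25, -16, 0], [0, 0, 0], 1],
  [[25, -16, 0], [0, 0, 0], 1],
  [[15, -9, 0], [0, 0, 0], 1],
  [[0, 0, 0], [0, 0, 0], 1],
  [[0, 0, 0], [0, 0, 0], 1],
])

```text
time_s: 8.22
tool_pos: [0.5907, 0.01, 0.2134]
tool_rot: [-179.9, 0.2, 16.6]
force: [-0.3, -0.2, 0.1]
grip_width: 0.0004
grasp_force: 0.0
```

```bash
python3 - <<'E'
from h import *
o=env.get_obs(); print(o['time_s'],st(o['tool_pos']),o['force'],o['tool_pos'],o['tool_rot'],o['grip_width'])
p,d,c=snap('wrist','w3')
E
```

```text
8.2167 [[56. 66.]] [-0.29284964 -0.188427    0.09571093] [0.59066924 0.00997057 0.21335961] [-179.88737668    0.20307542   16.62761305] 0.00040248920390387844
```

View pics/w3.png

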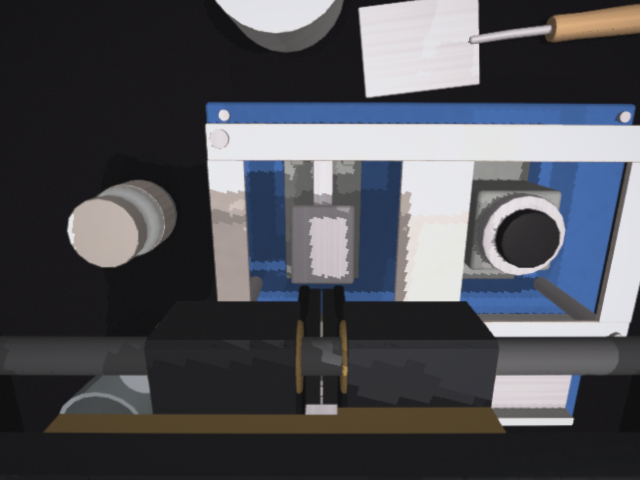

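The fingers at column 322 line up with the paddle, which spans columns 292–354. The window spans columns 248–402, so there is clearance on both sides. I'll descend.

drive_tool([
  [[0, 0, 15], [0, 0, 0], 1],
  [[0, 0, 20], [0, 0, 0], 1],
  [[0, 0, 15], [0, 0, 0], 1],
  [[0, 0, 12], [0, 0, 0], 1],
  [[0, 0, 8], [0, 0, 0], 1],
  [[0, 0, 0], [0, 0, 0], 1],
  [[0, 0, 0], [0, 0, 0], 1],
])

```text
time_s: 8.85
tool_pos: [0.5913, 0.0084, 0.1455]
tool_rot: [180.0, 0.0, 16.4]
force: [0.0, 0.2, -0.2]
grip_width: 0.0005
grasp_force: 0.0
```

drive_tool([
  [[0, 0, 4], [0, 0, 0], 1],
  [[0, 0, 4], [0, 0, 0], 1],
  [[0, 0, 4], [0, 0, 0], 1],
  [[0, 0, 4], [0, 0, 0], 1],
  [[0, 0, 4], [0, 0, 0], 1],
  [[0, 0, 4], [0, 0, 0], 1],
  [[0, 0, 0], [0, 0, 0], 1],
])

```text
time_s: 9.43
tool_pos: [0.591, 0.0088, 0.1208]
tool_rot: [-180.0, 0.1, 16.5]
force: [-0.4, 0.3, 0.2]
grip_width: 0.0004
grasp_force: 0.0
```

drive_tool([
  [[0, 0, 3], [0, 0, 0], 1],
  [[0, 0, 3], [0, 0, 0], 1],
  [[0, 0, 0], [0, 0, 0], 1],
])

```text
time_s: 9.68
tool_pos: [0.5912, 0.0088, 0.1151]
tool_rot: [180.0, 0.0, 16.5]
force: [-1.0, -0.3, 1.0]
grip_width: 0.0007
grasp_force: 0.4
```

drive_tool([
  [[0, 0, 3], [0, 0, 0], 1],
  [[0, 0, 3], [0, 0, 0], 1],
  [[0, 0, 0], [0, 0, 0], 1],
])

```text
time_s: 9.93
tool_pos: [0.5915, 0.0088, 0.1092]
tool_rot: [180.0, 0.0, 16.5]
force: [-1.2, -0.6, 3.2]
grip_width: 0.0004
grasp_force: 1.1
```

drive_tool([
  [[0, 0, 3], [0, 0, 0], 1],
  [[0, 0, 2], [0, 0, 0], 1],
  [[0, 0, 0], [0, 0, 0], 1],
])

```text
time_s: 10.18
tool_pos: [0.5917, 0.0089, 0.1059]
tool_rot: [180.0, -0.0, 16.5]
force: [-4.3, -1.0, 11.4]
grip_width: 0.0
grasp_force: 5.8
```

drive_tool([
  [[0, 0, 2], [0, 0, 0], 1],
  [[0, 0, 2], [0, 0, 0], 1],
  [[0, 0, 0], [0, 0, 0], 1],
])

```text
time_s: 10.43
tool_pos: [0.5919, 0.0089, 0.1054]
tool_rot: [179.9, -0.0, 16.5]
force: [-14.7, -2.0, 30.3]
grip_width: 0.0004
grasp_force: 16.2
```

The lever is on its stop: the force is 30 N with the tip at z ≈ 0.083. I'll hold briefly, then rise straight out.

drive_tool([
  [[0, 0, 0], [0, 0, 0], 1],
  [[0, 0, 0], [0, 0, 0], 1],
  [[0, 0, 0], [0, 0, 0], 1],
  [[0, 0, -4], [0, 0, 0], 1],
  [[0, 0, -8], [0, 0, 0], 1],
  [[0, 0, -15], [0, 0, 0], 1],
  [[0, 0, -25], [0, 0, 0], 1],
  [[0, 0, -30], [0, 0, 0], 1],
  [[0, 0, -30], [0, 0, 0], 1],
  [[0, 0, 0], [0, 0, 0], 1],
])

```text
time_s: 11.27
tool_pos: [0.5952, 0.0097, 0.2188]
tool_rot: [179.8, -0.6, 16.5]
force: [1.1, 0.1, -0.1]
grip_width: 0.0003
grasp_force: 0.0
```

drive_tool([
  [[-20, 15, 0], [0, 0, 0], 1],
  [[-25, 15, 0], [0, 0, 0], 1],
  [[-25, 15, 0], [0, 0, 0], 1],
  [[-25, 15, 0], [0, 0, 0], 1],
  [[-20, 15, 0], [0, 0, 0], 1],
  [[-10, 10, 0], [0, 0, 0], 1],
  [[0, 0, 0], [0, 0, 0], 1],
  [[0, 0, 0], [0, 0, 0], 1],
])

```text
time_s: 11.93
tool_pos: [0.496, -0.1083, 0.2123]
tool_rot: [180.0, -0.1, 16.4]
force: [0.1, 0.8, 1.2]
grip_width: 0.0007
grasp_force: 0.0
```

```bash
python3 - <<'E'
from h import *
p,d,c=snap('wrist','w4')
o=env.get_obs(); print(o['time_s'],st(o['tool_pos']),o['force'],o['tool_pos'])
H,W=d.shape; uv=np.stack(np.meshgrid(np.arange(W),np.arange(H)),-1).reshape(-1,2)
P=deproj(c,uv,d.ravel()); q=((P[:,:2]-O)@R)*1000; ok=d.ravel()>0
m=ok&(abs(q[:,0]+80)<48)&(q[:,1]>-60)&(q[:,1]<110)&(abs(P[:,2]-.099)<.007)
print('tin',m.sum(),cv2.minEnclosingCircle(np.float32(q[m])) if m.any() else 0)
for n,y in(('pad',65),('btn',-65)):
  for a in range(30,80,8):
    m=ok&(abs(q[:,0]-a)<3)&(abs(q[:,1]-y)<12)&(P[:,2]<.112)&(P[:,2]>.05); print(n,a,m.sum(),np.median(P[m,2]).round(4) if m.any() else 0)
E
```

```text
11.9833 [[-67.6 -19.6]] [-0.12841971 -0.03993358 -0.00653853] [ 0.4963969  -0.10714447  0.21239933]
tin 9224 ((-81.23929595947266, 60.50352478027344), 37.68940353393555)
pad 30 192 0.0773
pad 38 420 0.0788
pad 46 436 0.0805
pad 54 458 0.082
pad 62 481 0.0837
pad 70 509 0.0852
pad 78 0 0
btn 30 246 0.0759
btn 38 477 0.0941
btn 46 542 0.1039
btn 54 537 0.1041
btn 62 554 0.1041
btn 70 219 0.104
btn 78 0 0
```

View pics/w4.png

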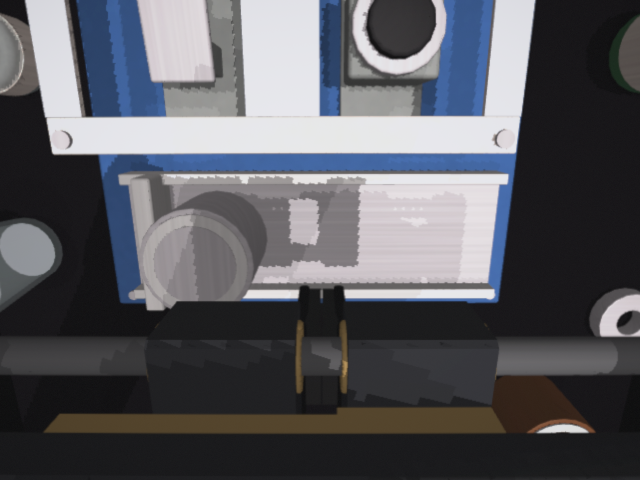

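The tin is against the stop (lid at (197,262), y = 60.5). The pad centre is at z = 0.082, which is 33 mm under the guard and so fully down. The button top is at 0.104, still out, and the arm is clear.

```bash
python3 -c "
from cell import env
print(env.sign_off())"
```

```text
the job is handed in; nothing more can be done
None
```

The job is handed in at about 12 s of the 48 s allowed: the last wrist view showed the tin home against the end stop, the lever fully down, the stop button out and the arm clear; the sign-off gave no verdict.

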